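# Sweep the stray locknuts into the parts pen

### The arm

A 7-joint arm with a two-finger parallel gripper is mounted at the origin on the work surface. World frame = base frame: x ahead of the robot, y to its left, z up, the work surface at z = 0. Lengths are in m, angles in rad, forces in N, time in s.
With the tool pointing down it reaches from about 0.425 to 0.925 m from the base axis. Payload 6.8 kg.
Tool frame: the origin (TCP) lies at the very end of the fingers, on their centre line; the grasp point (between the pads) lies bot.grasp_offset behind it (bot.grasp_offset is the distance from the TCP to the grasp point, in m); z points along the fingers, y is the line along which they close (so a half turn about z gives the same grasp; the last joint's range is limited). The gripper opens to 85 mm and grips with 20 to 120 N. Pads are 22 mm wide; open, the fingers measure 114 mm over their backs; the gripper's body (76 mm by 85 mm) begins 54 mm behind the grasp point. The pads swing forward as they close: fully open they stand 13 mm farther back than shut.
Start: joints at [-1.339, 0.477, 0.022, 1.555, -0.011, 1.109, -0.083], TCP at [0.225, 0.636, 0.231] pointing down, gripper open.
Joint ranges: [-2.96, 2.96], [-0.34, 2.1], [-1.41, 1.46], [0.24, 2.44], [-1.37, 4.51], [0.17, 1.92], [-2.96, 2.96]. Speed limits (rad/s): [2.39, 2.39, 3.14, 3.14, 3.14, 3.14, 3.14].

### API

Orientations are given as a unit quaternion [w, x, y, z].
In Python, from station import bot gives the robot as it stands.
- The arm moves only by the tool move_arm, never from a script. Its argument "moves" is a list of rows, each an object of numbers: "x", "y", "z": the shift along the tool's x, y, z as a fraction of full scale; "spin": the turn about the tool's z as a fraction of full scale; "gripper": the gripper's target within -1 to 1 (shut at 1, half-way at 0, fully open at -1). In form: [{"x": .., "y": .., "z": .., "spin": .., "gripper": ..}, ...]. A call has 1 to 12 rows; each row is the pose to reach, as a shift and turn from the pose commanded when the call began, along the tool's axes at that moment, turning the shorter way round; what a row does not reach only later rows make up. Full scale, the value 1, is 300 mm for a shift and 180 degrees for a turn. A row lasts 1/10 s, in which the tool goes at most 50 mm and 8.59 degrees, less where a joint would pass 70% of its speed; a pose out of reach is approached as far as the arm can. A call with a number of a shift or a turn outside -1 to 1 is refused whole. A call with a gripper value outside its range is refused whole. The fingers move at their own pace and stop on an object; the grip force is fixed at half the most. Time passes only in rows, so rows that repeat a pose let the fingers close. It gives the time, the measured TCP pose, the force, the opening and the grip force at its end, in the units of the state.
- bot.state(): the state, without advancing time (a new reading comes with each control period).
- bot.read_camera(name): name is "scene" or "top"; returns a dict with "pixels" (420x560x3 uint8, red, green, blue), "z_map" (420x560 float32, m along the optical axis (not along the pixel's ray), 0 where there is no reading), "fx", "fy", "cx", "cy" (pixels), "D" ([k1, k2, p1, p2, k3] as OpenCV has them; the pictures are not rectified), "R" (3x3) and "t" (3): a world point X has camera coordinates R X + t. Camera axes: x right, y down, z forward; pixel columns grow to the right and rows downward; lengths in m; the calibration is good to about 2 mm. A picture is of the moment at which its call begins.
- bot.hand_in(): hands the job in; it is judged then, once.
The state is a dict: "time": time; "joint_pos": joint angles; "qd": joint speeds; "joint_torque": joint torques, N m; "position": TCP position; "eef_rot": TCP orientation; "wrist_force": force on the tool from outside, world axes, zero at the start; "moment": the same for the moment, N m; "width": opening from 0.0 (shut) to 1.0 (fully open); "finger_force": force on a finger pad.
Only numpy, scipy, OpenCV 4.12 (cv2) and the standard library are available. Lean on these libraries where they do the work, as an engineer would, in place of code of your own. Each camera call takes 0.05 s, during which the arm holds its last target. There are 200 camera calls.

### The job

Clear the bench mat: sweep the three loose hexagon nuts along the mat, through the open side of the black three-walled parts pen, until each lies flat and wholly inside it. Only push them with the fingers, never pick one up, and leave everything else standing or lying where it is.

Things in the scene. Friction and masses are not known exactly. Their poses are not given: they have to be found in the camera images.
- nut_a: one of three identical loose steel hexagon locknuts lying flat on the bench mat, 30 mm across flats (34.6 across corners), 12 high, 18 mm through-hole, about 35 g. Origin: centre of its underside; z up, any yaw
- nut_b: one of three identical loose steel hexagon locknuts lying flat on the bench mat, 30 mm across flats (34.6 across corners), 12 high, 18 mm through-hole, about 35 g. Origin: centre of its underside; z up, any yaw
- nut_c: one of three identical loose steel hexagon locknuts lying flat on the bench mat, 30 mm across flats (34.6 across corners), 12 high, 18 mm through-hole, about 35 g. Origin: centre of its underside; z up, any yaw
- pen: the parts pen: a low black fence fixed to the bench round three sides of a rectangle; the open side faces roughly towards the robot. Inside: 80 mm along x (open edge at x = -40, back wall at x = +40) by 150 along y (side walls at y = -75 and +75); walls 5 thick, 16 high. Origin: middle of the inside, at z = 0, flush with the mat. +x points from the open side to the back wall, y along the back wall
- pen_mouth (a point): middle of the pen's open edge, at z = 0; axes as the pen. Nuts, capacitor and transformer lie mixed in an arc before it: in this frame three at x about -150 to -110 (mm), y about -100, 0 and 100, and two at x about -100 to -60, y about -210 and 210; centres at least 65 apart. The mat between the arc and the opening is free
- capacitor: a standing dark electrolytic capacitor, 22 in diameter, 32 high, loose; stands among the nuts. Origin: centre of its underside (sizes in mm)
- transformer: a small upright transformer block, 26 x 22 x 28 high, dark steel with a pale winding, loose; stands among the nuts. Origin: centre of its underside (sizes in mm)
- flux_jar: an amber jar with a white lid, 42 in diameter, 45 high, loose, standing beside the pen. Origin: centre of its underside (sizes in mm)
- solder_spool: a bare metal spool, 50 in diameter, 40 high, loose, standing beside the pen. Origin: centre of its underside (sizes in mm)
- screwdriver_a: a screwdriver about 170 long lying at the right of the bench (sizes in mm)
- screwdriver_b: a second screwdriver, about 190 long, lying beside the first (sizes in mm)

How it is judged:
At the end, for the whole second after the job is handed in: All three nuts lie flat (tilt under 0.2 rad, underside below 4 mm) and at rest in the pen, centres at least 14 mm past the open edge and within the walls; all bystanders are within 15 mm of where they began and the standing ones upright (x of nut_a in the frame of pen between -0.026 and 0.04 m and x of nut_b in the frame of pen between -0.026 and 0.04 m and x of nut_c in the frame of pen between -0.026 and 0.04 m and y of nut_a in the frame of pen between -0.075 and 0.075 m and y of nut_b in the frame of pen between -0.075 and 0.075 m and y of nut_c in the frame of pen between -0.075 and 0.075 m and height (world z) of each of nut_a, nut_b, nut_c below 0.004 m and angle between each of nut_a, nut_b, nut_c's own z axis and vertical below 0.2 rad and linear speed of each of nut_a, nut_b, nut_c below 0.02 m/s and distance of each of capacitor, transformer, flux_jar, solder_spool, screwdriver_a, screwdriver_b from where it was at the start of the episode below 0.015 m and angle between each of capacitor, transformer, flux_jar, solder_spool's own z axis and vertical below 0.3 rad); the robot touches nothing.
It fails at once if a nut was lifted: its underside rose more than 12 mm off the mat (height (world z) of any of nut_a, nut_b, nut_c above 0.012 m).
It fails at once if a bystander was pushed more than 15 mm or knocked over (not (distance of each of capacitor, transformer, flux_jar, solder_spool, screwdriver_a, screwdriver_b from where it was at the start of the episode below 0.015 m and angle between each of capacitor, transformer, flux_jar, solder_spool's own z axis and vertical below 0.3 rad)).
It also fails if it takes over 72 s, if anything falls off the work surface, if the arm or the gripper's body presses on something with over 40 N, if the wrist force passes 120 N, or if a joint passes its speed limit or range.

## Working session

There is one attempt and no reset: what is moved stays moved. The work goes in short steps, Python scripts to look and compute and a tool call to move; the robot and the scene stay as the last step left them, time stands still between calls to the robot, and variables do not carry over. Pictures are saved under pics/ and viewed, at most 10 in all, crops included, and the job is handed in when it is done.

Besides the shell and the picture viewer there is one more tool, called after "Emit:" as name(argument=value, ...) on one line, values as JSON. move_arm: Moves the arm, as the interface text tells. Its arguments: {"type":"object","properties":{"moves":{"type":"array"}},"required":["moves"]}

```bash
mkdir -p pics
cat > h.py <<'E'
import numpy as np,cv2
from station import bot
def cast(c,uv,z):
    K=np.array([[c["fx"],0,c["cx"]],[0,c["fy"],c["cy"]],[0,0,1]]);R=np.array(c["R"]);t=np.array(c["t"])
    n=cv2.undistortPoints(np.array(uv,float).reshape(-1,1,2),K,np.array(c["D"])).reshape(-1,2)
    d=np.c_[n,np.ones(len(n))]@R; o=-R.T@t
    return o+d*((z-o[2])/d[:,2])[:,None]
def pts(c):
    Z=c["z_map"];h,w=Z.shape;v,u=np.mgrid[:h,:w]
    K=np.array([[c["fx"],0,c["cx"]],[0,c["fy"],c["cy"]],[0,0,1]])
    n=cv2.undistortPoints(np.stack([u,v],-1).reshape(-1,1,2).astype(float),K,np.array(c["D"])).reshape(h,w,2)
    P=np.dstack([n*Z[...,None],Z]); P=(P-np.array(c["t"]))@np.array(c["R"])
    P[Z==0]=np.nan
    return P
E
python3 - <<'E'
from h import *
for n in("top","scene"):
    c=bot.read_camera(n);cv2.imwrite(f"pics/{n}0.png",c["pixels"][...,::-1]);np.savez(f"{n}0.npz",**c)
    print(n,-np.array(c["R"]).T@c["t"])
    if n=="top":
        P=pts(c);m=((P[...,2]>.006)&(P[...,2]<.1)).astype(np.uint8)
        k,l,s,ce=cv2.connectedComponentsWithStats(m)
        for i in range(1,k):
            if s[i,4]>25:
                q=P[l==i];print(i,s[i].tolist(),ce[i].round(),q.mean(0).round(3),"med",np.median(q,0).round(3),"max z",q[:,2].max().round(3),q.min(0).round(3)[:2],q.max(0).round(3)[:2])
s=bot.state();print(s["position"],s["eef_rot"],s["width"],bot.grasp_offset)
E
```

```text
top [ 0.51228494 -0.10257959  1.40775492]
1 [188, 89, 115, 65, 4328] [245. 120.] [ 0.867 -0.016  0.026] med [ 0.863 -0.017  0.02 ] max z 0.065 [ 0.778 -0.175] [0.944 0.142]
79 [35, 100, 63, 79, 1202] [ 77. 142.] [0.793 0.432 0.057] med [0.792 0.428 0.057] max z 0.1 [0.697 0.395] [0.906 0.535]
323 [371, 123, 87, 52, 594] [393. 153.] [ 0.777 -0.42   0.055] med [ 0.773 -0.398  0.056] max z 0.1 [ 0.723 -0.609] [ 0.866 -0.365]
790 [159, 162, 20, 20, 286] [168. 171.] [0.721 0.189 0.038] med [0.72  0.189 0.04 ] max z 0.048 [0.697 0.166] [0.747 0.22 ]
793 [191, 162, 61, 39, 291] [220. 175.] [0.714 0.05  0.015] med [0.727 0.051 0.016] max z 0.025 [ 0.646 -0.035] [0.749 0.131]
1029 [266, 175, 16, 19, 202] [274. 184.] [ 0.689 -0.099  0.039] med [ 0.688 -0.099  0.045] max z 0.054 [ 0.667 -0.118] [ 0.717 -0.077]
1271 [0, 187, 17, 37, 534] [  7. 205.] [0.623 0.634 0.02 ] med [0.623 0.634 0.02 ] max z 0.044 [0.573 0.616] [0.674 0.658]
1652 [38, 205, 32, 25, 477] [ 56. 218.] [0.588 0.475 0.067] med [0.587 0.472 0.079] max z 0.1 [0.559 0.459] [0.626 0.52 ]
1854 [133, 214, 14, 13, 81] [140. 220.] [0.5
[... 729 characters left out ...]
[0.556 0.182]
2246 [212, 234, 12, 13, 93] [218. 240.] [0.536 0.052 0.027] med [0.535 0.051 0.028] max z 0.037 [0.519 0.038] [0.551 0.068]
2339 [244, 240, 12, 13, 74] [250. 246.] [ 0.52  -0.034  0.012] med [ 0.52  -0.034  0.012] max z 0.019 [ 0.504 -0.049] [ 0.536 -0.019]
2942 [25, 279, 43, 53, 871] [ 46. 304.] [0.355 0.52  0.009] med [0.356 0.52  0.008] max z 0.019 [0.28  0.462] [0.423 0.582]
4388 [196, 393, 78, 27, 1497] [235. 409.] [ 0.083 -0.003  0.019] med [ 0.08  -0.003  0.015] max z 0.075 [ 0.05  -0.104] [0.122 0.104]
scene [ 1.30544205 -0.13798207  0.77265821]
[0.22480383 0.63591756 0.2304248 ] [-6.11777827e-05  1.69053355e-01  9.85606564e-01 -8.12670333e-04] 0.9968482324207464 0.0187
```

View pics/top0.png

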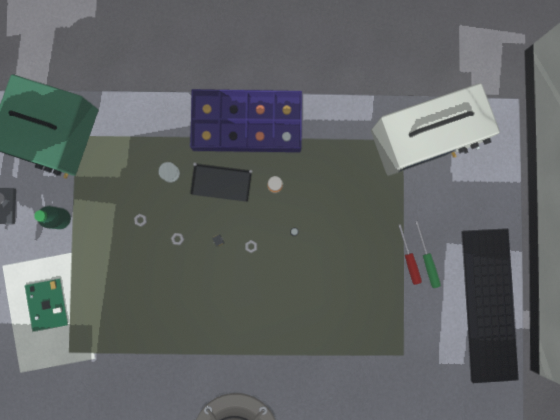

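View pics/scene0.png

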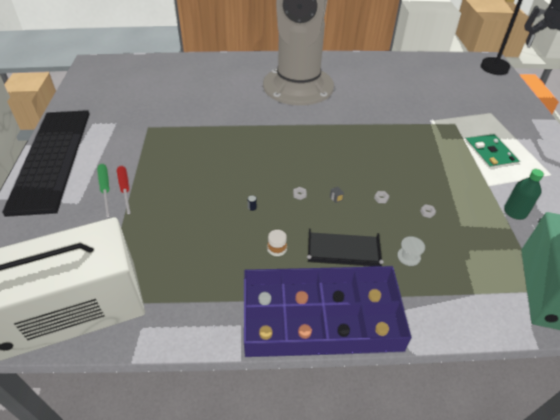

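The top view shows the nuts at about (140,220), (178,239) and (251,246), the transformer at (218,240) and the capacitor at (294,231). The pen is at (193–252, 164–201) with its open side downward, the spool is at (168,172) and the jar at (274,184). The scene view agrees, and the arm is out of both pictures.

```bash
cat >> h.py <<'E'
def nuts(c):
    g=c["pixels"].min(2).astype(int); P=pts(c)
    m=((g>95)&(P[...,0]>.45)&(P[...,0]<.76)&(P[...,1]>-.2)&(P[...,1]<.32)).astype(np.uint8)
    k,l,s,ce=cv2.connectedComponentsWithStats(cv2.dilate(m,np.ones((2,2))))
    out=[]
    for i in range(1,k):
        if s[i,4]>15: out.append((s[i].tolist(),cast(c,[s[i,0]+s[i,2]/2-.5-.25,s[i,1]+s[i,3]/2-.5-.25],.012)[0].round(3)))
    return out
E
python3 - <<'E'
from h import *
c=dict(np.load("top0.npz"))
for o in nuts(c):print(*o)
px=c["pixels"]; mx=px.max(2)
m=np.zeros_like(mx);m[155:210,185:258]=(mx[155:210,185:258]<45)
m=cv2.morphologyEx(m,cv2.MORPH_OPEN,np.ones((3,3)))
cs=max(cv2.findContours(m,0,2)[0],key=cv2.contourArea)
r=cv2.minAreaRect(cs);b=cv2.boxPoints(r);print(b.round(1).tolist());
B=cast(c,b,.008);print(B.round(3),np.linalg.norm(np.diff(B,axis=0),axis=1),B.mean(0))
a=np.hstack([cv2.resize(px[150:215,130:260],None,fx=6,fy=6,interpolation=2)]);a=np.clip(a*1.8,0,255).astype(np.uint8)
cv2.imwrite("pics/pen.png",a[...,::-1])
E
```

```text
[158, 162, 23, 22, 388] [0.72  0.192 0.012]
[268, 176, 16, 16, 213] [ 0.694 -0.102  0.012]
[134, 214, 14, 14, 135] [0.587 0.267 0.012]
[291, 228, 8, 8, 52] [ 0.562 -0.156  0.012]
[171, 233, 14, 13, 136] [0.537 0.164 0.012]
[245, 240, 13, 14, 137] [ 0.519 -0.037  0.012]Traceback (most recent call last):
  File "<stdin>", line 7, in <module>
ValueError: max() iterable argument is empty
```

Run:
```python
from h import *
c=dict(np.load("top0.npz"))
px=c["pixels"]; g=px.astype(int); 
print(g[185,220],g[215,220],g[166,215],g[180,192])
d=((g[...,1]-g[...,2])<8)&(g.max(2)<70)
m=np.zeros(d.shape,np.uint8);m[155:210,187:258]=d[155:210,187:258]
m=cv2.morphologyEx(m,cv2.MORPH_OPEN,np.ones((3,3)))
cs=max(cv2.findContours(m,0,2)[0],key=cv2.contourArea)
r=cv2.minAreaRect(cs);b=cv2.boxPoints(r);print(b.round(1).tolist());
B=cast(c,b,.008);print(B.round(3),np.linalg.norm(np.diff(B,axis=0),axis=1),B.mean(0))
a=cv2.resize(px[150:215,130:260],None,fx=6,fy=6,interpolation=2);a=np.clip(a*1.8,0,255).astype(np.uint8)
cv2.imwrite("pics/pen.png",a[...,::-1])
```

```text
[57 59 61] [80 84 74] [52 55 52] [47 49 49]
[[189.39999389648438, 193.89999389648438], [193.3000030517578, 162.5], [251.89999389648438, 169.89999389648438], [248.0, 201.1999969482422]]
[[ 0.661  0.134  0.008]
 [ 0.749  0.126  0.008]
 [ 0.731 -0.037  0.008]
 [ 0.643 -0.028  0.008]] [0.08795419 0.163578   0.08796414] [0.69604189 0.0488671  0.008     ]
```

View pics/pen.png

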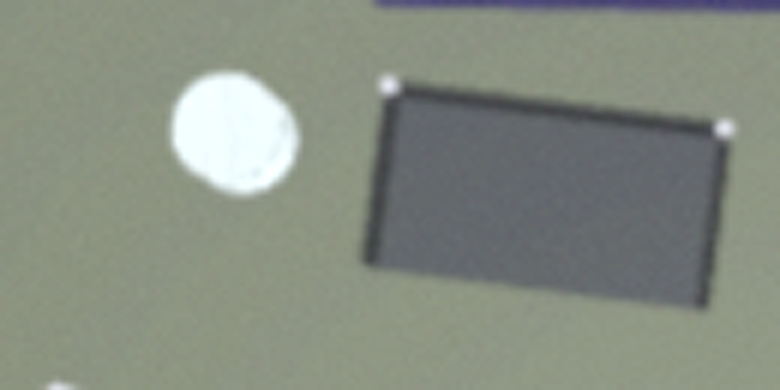

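The crop shows the pen's side walls (366–395 px and 705–730 px) and its back wall at the top, with the lower side open. It measures 88x164 mm against 85x160 nominal, so pen_mouth is at about (0.654, 0.0535) with yaw about -6.2°.

```bash
cat >> h.py <<'E'
from scipy.spatial.transform import Rotation as Ro
M=np.array([.654,.0535]);TH=np.radians(-6.2);E=np.array([[np.cos(TH),-np.sin(TH)],[np.sin(TH),np.cos(TH)]])
def mf(p):return (np.array(p)[:2]-M)@E
def wf(p):return M+E@np.array(p)
def go(x,y,z,ang,s=None):
    "row values: mouth frame x,y (m), z, push direction angle deg (mouth frame) that tool -x should face"
    s=s or bot.state();q=s["eef_rot"];R=Ro.from_quat([*q[1:],q[0]]).as_matrix()
    w=np.r_[wf([x,y]),z];d=R.T@(w-s["position"])/.3
    yaw=np.degrees(np.arctan2(-R[1,0],-R[0,0]));dy=(ang-6.2-yaw+180)%360-180
    return dict(x=d[0].round(4),y=d[1].round(4),z=d[2].round(4),spin=round(-dy/180,4)),"world",w.round(3)
def push(n,t):
    "start & end tool points, nut n to t in mouth frame"
    n,t=np.array(n),np.array(t);u=(t-n)/np.linalg.norm(t-n)
    return n-.036*u,t-.027*u,np.degrees(np.arctan2(u[1],u[0]))
E
python3 - <<'E'
from h import *
N=dict(A=(.587,.267),B=(.537,.164),C=(.519,-.037))
for k,v in N.items():print(k,mf(v).round(4))
a,b,g=push(mf(N["B"]),(.05,0.002));print(a,b,g)
print(go(*a,.15,g));print(go(*a,.004,g))
E
```

```text
A [-0.0897  0.205 ]
B [-0.1282  0.0972]
C [-0.1244 -0.1046]
[-0.1600031   0.11417991] [0.02618487 0.01472162] -28.110338837033016
({'x': np.float64(-1.3893), 'y': np.float64(-1.1052), 'z': np.float64(0.2701), 'spin': np.float64(0.0825)}, 'world', array([0.507, 0.184, 0.15 ]))
({'x': np.float64(-1.3893), 'y': np.float64(-1.1044), 'z': np.float64(0.7568), 'spin': np.float64(0.0825)}, 'world', array([0.507, 0.184, 0.004]))
```

Emit:
move_arm(moves=[{"x":-0.7,"y":-0.55,"z":0.1,"spin":0.08,"gripper":0.67},{"x":-0.7,"y":-0.55,"z":0.1,"spin":0.08,"gripper":0.67},{"x":-0.7,"y":-0.55,"z":0.1,"spin":0.08,"gripper":0.67},{"x":-0.7,"y":-0.55,"z":0.1,"spin":0.08,"gripper":0.67},{"x":-0.7,"y":-0.55,"z":0.1,"spin":0.08,"gripper":0.67},{"x":-0.7,"y":-0.55,"z":0.1,"spin":0.08,"gripper":0.67},{"x":-0.7,"y":-0.55,"z":0.1,"spin":0.08,"gripper":0.67},{"x":-0.7,"y":-0.55,"z":0.1,"spin":0.08,"gripper":0.67}])

```text
time: 0.9
position: [0.3676, 0.4112, 0.2012]
eef_rot: [-0.0, 0.291, 0.957, 0.0]
wrist_force: [-0.3, -0.4, -1.4]
width: 0.162
finger_force: 0.0
```

Run:
```python
from h import *
a,b,g=push(mf((.537,.164)),(.05,0.002))
print(go(*a,.1,g));print(bot.state()["width"],bot.state()["joint_pos"],bot.state()["wrist_force"])
```

```text
({'x': np.float64(-0.8083), 'y': np.float64(-0.3685), 'z': np.float64(0.337), 'spin': np.float64(0.0024)}, 'world', array([0.507, 0.184, 0.1  ]))
0.1615620932021213 [-1.06488087  0.30683885  0.13542477  1.89251299 -0.05105222  0.94551702
  0.07359438] [-0.33002565 -0.44634669 -1.37848285]
```

Emit:
move_arm(moves=[{"x":-0.81,"y":-0.37,"z":0.3,"spin":0.0024,"gripper":0.67},{"x":-0.81,"y":-0.37,"z":0.3,"spin":0.0024,"gripper":0.67},{"x":-0.81,"y":-0.37,"z":0.3,"spin":0.0024,"gripper":0.67},{"x":-0.81,"y":-0.37,"z":0.3,"spin":0.0024,"gripper":0.67},{"x":-0.81,"y":-0.37,"z":0.3,"spin":0.0024,"gripper":0.67},{"x":-0.81,"y":-0.37,"z":0.3,"spin":0.0024,"gripper":0.67},{"x":-0.81,"y":-0.37,"z":0.3,"spin":0.0024,"gripper":0.67},{"x":-0.81,"y":-0.37,"z":0.3,"spin":0.0024,"gripper":0.67},{"x":-0.81,"y":-0.37,"z":0.45,"spin":0.0024,"gripper":0.67},{"x":-0.81,"y":-0.37,"z":0.56,"spin":0.0024,"gripper":0.67},{"x":-0.81,"y":-0.37,"z":0.61,"spin":0.0024,"gripper":0.67}])

```text
time: 2.0
position: [0.5056, 0.1859, 0.0161]
eef_rot: [-0.002, 0.293, 0.956, -0.0]
wrist_force: [-0.1, -0.1, 0.2]
width: 0.166
finger_force: 0.0
```

Run:
```python
from h import *
c=bot.read_camera("scene")
px=c["pixels"][140:280,220:460]
cv2.imwrite("pics/s1.png",cv2.resize(px,None,fx=3,fy=3,interpolation=2)[...,::-1])
a,b,g=push(mf((.537,.164)),(.05,0.002))
print(go(*a,.004,g),go(*b,.004,g),np.linalg.norm(a-b))
```

```text
({'x': np.float64(-0.0077), 'y': np.float64(0.0013), 'z': np.float64(0.037), 'spin': np.float64(0.0013)}, 'world', array([0.507, 0.184, 0.004])) ({'x': np.float64(-0.7114), 'y': np.float64(-0.0016), 'z': np.float64(0.0346), 'spin': np.float64(0.0013)}, 'world', array([0.682, 0.065, 0.004])) 0.21108745169213822
```

View pics/s1.png

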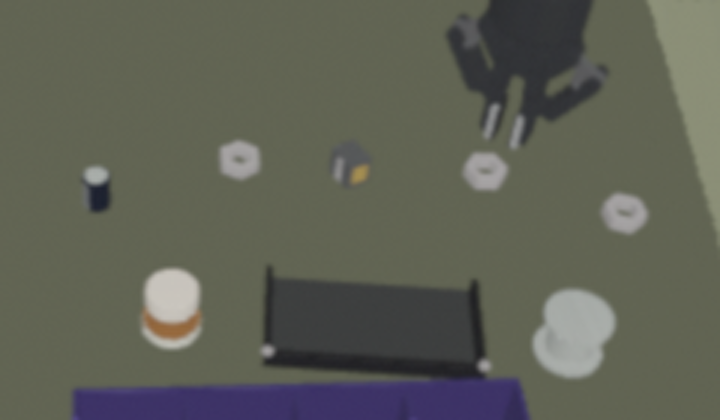

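The scene crop shows the slim fingertips at (505,135), directly behind nut B at (485,170) and in line with it. The way to the pen mouth is clear, so I push.

Emit:
move_arm(moves=[{"x":-0.005,"y":0.001,"z":0.037,"spin":0.0013,"gripper":0.67},{"x":-0.02,"y":0.001,"z":0.037,"spin":0.0013,"gripper":0.67},{"x":-0.05,"y":0.001,"z":0.037,"spin":0.0013,"gripper":0.67},{"x":-0.09,"y":0.001,"z":0.037,"spin":0.0013,"gripper":0.67},{"x":-0.13,"y":0.001,"z":0.037,"spin":0.0013,"gripper":0.67},{"x":-0.17,"y":0.001,"z":0.037,"spin":0.0013,"gripper":0.67},{"x":-0.21,"y":0.001,"z":0.037,"spin":0.0013,"gripper":0.67},{"x":-0.25,"y":0.001,"z":0.037,"spin":0.0013,"gripper":0.67},{"x":-0.29,"y":0.001,"z":0.037,"spin":0.0013,"gripper":0.67},{"x":-0.33,"y":0,"z":0.037,"spin":0.0013,"gripper":0.67},{"x":-0.36,"y":0,"z":0.037,"spin":0.0013,"gripper":0.67},{"x":-0.38,"y":0,"z":0.037,"spin":0.0013,"gripper":0.67}])

```text
time: 3.25
position: [0.6028, 0.1183, 0.0071]
eef_rot: [0.0, 0.297, 0.955, -0.0]
wrist_force: [0.2, 0.8, -0.2]
width: 0.162
finger_force: 0.2
```

Run:
```python
from h import *
c=bot.read_camera("scene")
px=c["pixels"][140:280,220:460]
cv2.imwrite("pics/s2.png",cv2.resize(px,None,fx=3,fy=3,interpolation=2)[...,::-1])
a,b,g=push(mf((.537,.164)),(.05,0.002))
print(mf(bot.state()["position"]),go(*b,.004,g),np.linalg.norm(a-b))
```

```text
[-0.05716643  0.05835034] ({'x': np.float64(-0.3136), 'y': np.float64(0.0043), 'z': np.float64(0.0111), 'spin': np.float64(-0.0017)}, 'world', array([0.682, 0.065, 0.004])) 0.21108745169213822
```

View pics/s2.png

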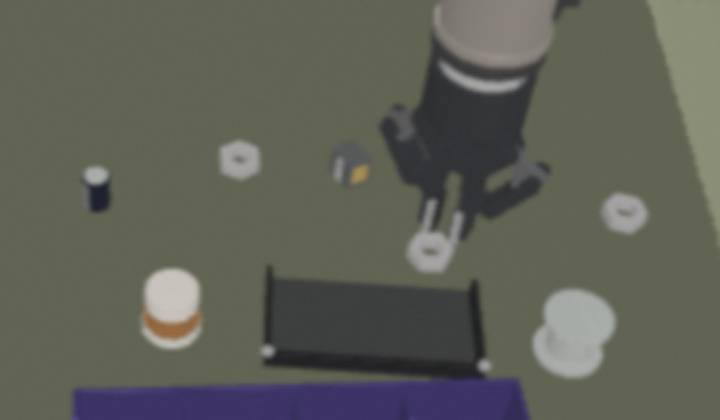

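The crop shows nut B seated against both fingertips at (430,250), just short of the mouth. I continue the push, then back off and lift.

Emit:
move_arm(moves=[{"x":-0.02,"y":0.003,"z":0.007,"gripper":0.67},{"x":-0.05,"y":0.003,"z":0.007,"gripper":0.67},{"x":-0.09,"y":0.003,"z":0.007,"gripper":0.67},{"x":-0.13,"y":0.003,"z":0.007,"gripper":0.67},{"x":-0.17,"y":0.003,"z":0.007,"gripper":0.67},{"x":-0.21,"y":0.003,"z":0.007,"gripper":0.67},{"x":-0.25,"y":0.003,"z":0.007,"gripper":0.67},{"x":-0.28,"y":0.003,"z":0.007,"gripper":0.67},{"x":-0.3,"y":0.003,"z":0.007,"gripper":0.67},{"x":-0.31,"y":0.003,"z":0.007,"gripper":0.67},{"x":-0.25,"y":0.003,"z":0.0,"gripper":0.67},{"x":-0.25,"y":0.003,"z":-0.2,"gripper":0.67}])

```text
invalid input
```

Run:
```python
from h import *
a,b,g=push(mf((.519,-.037)),(-.03,-.042));print(a,b,g,np.linalg.norm(a-b))
print(bot.state()["position"],go(*a,.08,g),go(*a,.004,g))
```

```text
[-0.15444982 -0.12443013] [-0.05251004 -0.05690967] 33.51875312021727 0.12227318911147558
[0.60346974 0.11768298 0.00722708] ({'x': np.float64(-0.0049), 'y': np.float64(-0.6901), 'z': np.float64(-0.2427), 'spin': np.float64(-0.344)}, 'world', array([ 0.487, -0.054,  0.08 ])) ({'x': np.float64(-0.0046), 'y': np.float64(-0.6902), 'z': np.float64(0.0107), 'spin': np.float64(-0.344)}, 'world', array([ 0.487, -0.054,  0.004]))
```

Emit:
move_arm(moves=[{"x":-0.02,"y":0.003,"z":0.007,"spin":0,"gripper":0.67},{"x":-0.05,"y":0.003,"z":0.007,"spin":0,"gripper":0.67},{"x":-0.09,"y":0.003,"z":0.007,"spin":0,"gripper":0.67},{"x":-0.13,"y":0.003,"z":0.007,"spin":0,"gripper":0.67},{"x":-0.17,"y":0.003,"z":0.007,"spin":0,"gripper":0.67},{"x":-0.21,"y":0.003,"z":0.007,"spin":0,"gripper":0.67},{"x":-0.25,"y":0.003,"z":0.007,"spin":0,"gripper":0.67},{"x":-0.28,"y":0.003,"z":0.007,"spin":0,"gripper":0.67},{"x":-0.3,"y":0.003,"z":0.007,"spin":0,"gripper":0.67},{"x":-0.31,"y":0.003,"z":0.007,"spin":0,"gripper":0.67},{"x":-0.25,"y":0.003,"z":0.0,"spin":0,"gripper":0.67},{"x":-0.25,"y":0.003,"z":-0.2,"spin":0,"gripper":0.67}])

```text
time: 4.5
position: [0.6574, 0.079, 0.051]
eef_rot: [-0.007, 0.296, 0.955, -0.003]
wrist_force: [-0.5, 0.8, -0.2]
width: 0.166
finger_force: 0.0
```

Run:
```python
from h import *
a,b,g=push(mf((.519,-.037)),(-.03,-.042))
print(mf(bot.state()["position"]),bot.state()["position"],go(*a,.08,g),go(*a,.004,g))
```

```text
[0.00062064 0.02567772] [0.65739019 0.0789605  0.05101851] ({'x': np.float64(0.2204), 'y': np.float64(-0.686), 'z': np.float64(-0.0879), 'spin': np.float64(-0.3428)}, 'world', array([ 0.487, -0.054,  0.08 ])) ({'x': np.float64(0.2175), 'y': np.float64(-0.6837), 'z': np.float64(0.1654), 'spin': np.float64(-0.3428)}, 'world', array([ 0.487, -0.054,  0.004]))
```

Emit:
move_arm(moves=[{"x":0.0,"y":0,"z":-0.12,"spin":0,"gripper":0.67},{"x":0.22,"y":-0.686,"z":-0.12,"spin":-0.343,"gripper":0.67},{"x":0.22,"y":-0.686,"z":-0.12,"spin":-0.343,"gripper":0.67},{"x":0.22,"y":-0.686,"z":-0.12,"spin":-0.343,"gripper":0.67},{"x":0.22,"y":-0.686,"z":-0.12,"spin":-0.343,"gripper":0.67},{"x":0.22,"y":-0.686,"z":-0.12,"spin":-0.343,"gripper":0.67},{"x":0.22,"y":-0.686,"z":-0.12,"spin":-0.343,"gripper":0.67},{"x":0.22,"y":-0.686,"z":-0.12,"spin":-0.343,"gripper":0.67},{"x":0.22,"y":-0.686,"z":-0.12,"spin":-0.343,"gripper":0.67},{"x":0.22,"y":-0.686,"z":-0.1,"spin":-0.343,"gripper":0.67},{"x":0.22,"y":-0.686,"z":0.0,"spin":-0.343,"gripper":0.67},{"x":0.22,"y":-0.686,"z":0.05,"spin":-0.343,"gripper":0.67}])

```text
time: 5.7
position: [0.4926, -0.0546, 0.0405]
eef_rot: [-0.001, -0.234, 0.972, 0.0]
wrist_force: [0.5, -0.8, -0.1]
width: 0.166
finger_force: 0.0
```

Run:
```python
from h import *
c=bot.read_camera("scene")
px=c["pixels"][140:280,220:460]
cv2.imwrite("pics/s3.png",cv2.resize(px,None,fx=3,fy=3,interpolation=2)[...,::-1])
a,b,g=push(mf((.519,-.037)),(-.03,-.042))
print(bot.state()["position"],go(*a,.004,g),go(*b,.004,g))
```

```text
[ 0.49122194 -0.05446766  0.03875446] ({'x': np.float64(0.0106), 'y': np.float64(0.0089), 'z': np.float64(0.1159), 'spin': np.float64(-0.0014)}, 'world', array([ 0.487, -0.054,  0.004])) ({'x': np.float64(-0.397), 'y': np.float64(0.0108), 'z': np.float64(0.1142), 'spin': np.float64(-0.0014)}, 'world', array([0.596, 0.003, 0.004]))
```

View pics/s3.png

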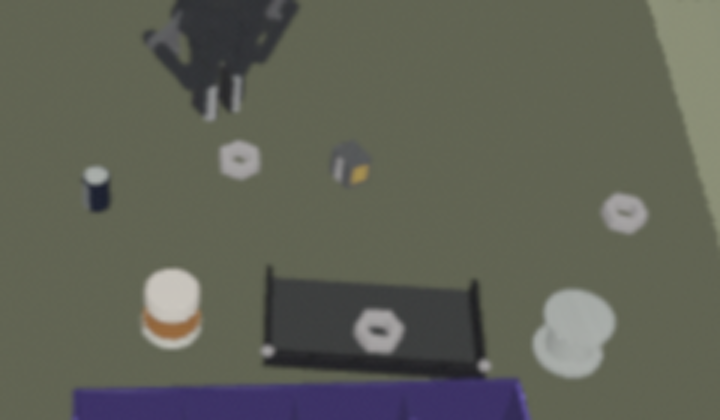

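Nut B lies well inside the pen at (378,330). The fingers are behind nut C at (240,160).

Emit:
move_arm(moves=[{"x":0.0,"y":0.003,"z":0.07,"spin":0,"gripper":0.67},{"x":0.0,"y":0.003,"z":0.105,"spin":0,"gripper":0.67},{"x":-0.02,"y":0.003,"z":0.11,"spin":0,"gripper":0.67},{"x":-0.06,"y":0.003,"z":0.11,"spin":0,"gripper":0.67},{"x":-0.11,"y":0.003,"z":0.11,"spin":0,"gripper":0.67},{"x":-0.16,"y":0.003,"z":0.11,"spin":0,"gripper":0.67},{"x":-0.21,"y":0.003,"z":0.11,"spin":0,"gripper":0.67},{"x":-0.26,"y":0.003,"z":0.11,"spin":0,"gripper":0.67},{"x":-0.31,"y":0.003,"z":0.11,"spin":0,"gripper":0.67},{"x":-0.35,"y":0.003,"z":0.11,"spin":0,"gripper":0.67},{"x":-0.38,"y":0.003,"z":0.11,"spin":0,"gripper":0.67},{"x":-0.4,"y":0.003,"z":0.11,"spin":0,"gripper":0.67}])

```text
time: 6.95
position: [0.6005, 0.0013, 0.0095]
eef_rot: [0.0, -0.235, 0.972, -0.0]
wrist_force: [-1.2, -0.8, 3.8]
width: 0.161
finger_force: 1.9
```

Emit:
move_arm(moves=[{"x":0.0,"y":0,"z":0,"spin":0,"gripper":0.67},{"x":0.1,"y":0,"z":0,"spin":0,"gripper":0.67},{"x":0.15,"y":0,"z":-0.1,"spin":0,"gripper":0.67},{"x":0.2,"y":0,"z":-0.2,"spin":0,"gripper":0.67}])

```text
time: 7.35
position: [0.5439, -0.0275, 0.0688]
eef_rot: [-0.002, -0.235, 0.972, 0.0]
wrist_force: [0.5, 0.1, 0.2]
width: 0.168
finger_force: 0.0
```

Run:
```python
from h import *
c=bot.read_camera("scene");P=pts(c)
px=c["pixels"].astype(int);m=((px.min(2)>105)&(px.max(2)-px.min(2)<40)).astype(np.uint8)
k,l,s,ce=cv2.connectedComponentsWithStats(m)
for i in range(1,k):
    w=cast(c,[ce[i]],.012)[0];f=mf(w)
    if s[i,4]>20 and -.2<f[0]<.1 and abs(f[1])<.25: print(s[i].tolist(),w.round(3),f.round(3))
print(bot.state()["position"],mf(bot.state()["position"]),bot.state()["wrist_force"])
```

```text
[0, 0, 560, 420, 137930] [ 0.595 -0.111  0.012] [-0.041 -0.17 ]
[312, 171, 3, 12, 26] [0.46  0.005 0.012] [-0.188 -0.069]
[302, 175, 4, 11, 34] [ 0.477 -0.019  0.012] [-0.168 -0.091]
[248, 195, 8, 6, 42] [ 0.536 -0.152  0.012] [-0.095 -0.217]
[420, 204, 16, 14, 173] [0.59  0.27  0.012] [-0.087  0.208]
[316, 217, 16, 15, 183] [0.627 0.014 0.012] [-0.023 -0.042]
[268, 229, 19, 19, 297] [ 0.665 -0.096  0.012] [ 0.027 -0.147]
[397, 236, 29, 30, 645] [0.71  0.198 0.012] [0.04 0.15]
[338, 243, 17, 15, 181] [0.704 0.054 0.012] [0.049 0.006]
[267, 248, 20, 9, 79] [ 0.708 -0.099  0.012] [ 0.07  -0.145]
[ 0.544798   -0.02912765  0.07347189] [-0.09963954 -0.09393811] [-1.38494634 -0.40196679  2.47783306]
```

Measured nut poses in the mouth frame: B at (+49,+6) mm, in the pen, and C at (-23,-42) mm, as planned. Next I push C straight in.

Run:
```python
from h import *
a,b,g=push((-.023,-.042),(.05,-.042))
print(go(*a,.06,g),go(*a,.006,g),go(*b,.006,g))
```

```text
({'x': np.float64(-0.2082), 'y': np.float64(0.0706), 'z': np.float64(0.045), 'spin': np.float64(0.1847)}, 'world', array([0.591, 0.018, 0.06 ])) ({'x': np.float64(-0.208), 'y': np.float64(0.0709), 'z': np.float64(0.225), 'spin': np.float64(0.1847)}, 'world', array([0.591, 0.018, 0.006])) ({'x': np.float64(-0.4366), 'y': np.float64(-0.079), 'z': np.float64(0.2255), 'spin': np.float64(0.1847)}, 'world', array([0.672, 0.009, 0.006]))
```

Emit:
move_arm(moves=[{"x":-0.2,"y":0.073,"z":0.03,"spin":0.185,"gripper":0.67},{"x":-0.2,"y":0.073,"z":0.03,"spin":0.185,"gripper":0.67},{"x":-0.2,"y":0.073,"z":0.03,"spin":0.185,"gripper":0.67},{"x":-0.2,"y":0.073,"z":0.03,"spin":0.185,"gripper":0.67},{"x":-0.204,"y":0.071,"z":0.03,"spin":0.185,"gripper":0.67},{"x":-0.204,"y":0.071,"z":0.15,"spin":0.185,"gripper":0.67},{"x":-0.208,"y":0.071,"z":0.21,"spin":0.185,"gripper":0.67},{"x":-0.208,"y":0.071,"z":0.225,"spin":0.185,"gripper":0.67},{"x":-0.231,"y":0.056,"z":0.225,"spin":0.185,"gripper":0.67},{"x":-0.265,"y":0.0335,"z":0.225,"spin":0.185,"gripper":0.67},{"x":-0.3,"y":0.011,"z":0.225,"spin":0.185,"gripper":0.67},{"x":-0.334,"y":-0.0115,"z":0.225,"spin":0.185,"gripper":0.67}])

```text
time: 8.6
position: [0.6388, 0.0158, 0.0025]
eef_rot: [0.001, 0.053, 0.999, 0.0]
wrist_force: [-0.5, -0.5, -0.1]
width: 0.163
finger_force: 0.0
```

Run:
```python
from h import *
a,b,g=push((-.023,-.042),(.05,-.042))
print(mf(bot.state()["position"]),bot.state()["position"],go(*b,.006,g))
a,b,g=push(mf((.587,.267)),(-.04,.042));print(a,b,g,np.linalg.norm(a-b))
```

```text
[-0.01107391 -0.03915715] [0.63876192 0.01576786 0.00250182] ({'x': np.float64(-0.1136), 'y': np.float64(-0.0098), 'z': np.float64(-0.0115), 'spin': np.float64(0.001)}, 'world', array([0.672, 0.009, 0.006]))
[-0.10015797  0.23945244] [-0.047869    0.06782787] -73.05555762129931 0.17941328828375888
```

Position is (-11,-39) in the mouth frame, with 34 mm left to push.

Emit:
move_arm(moves=[{"x":-0.025,"y":-0.002,"z":-0.008,"spin":0,"gripper":0.67},{"x":-0.06,"y":-0.005,"z":-0.008,"spin":0,"gripper":0.67},{"x":-0.09,"y":-0.008,"z":-0.008,"spin":0,"gripper":0.67},{"x":-0.115,"y":-0.01,"z":-0.008,"spin":0,"gripper":0.67},{"x":-0.115,"y":-0.01,"z":-0.008,"spin":0,"gripper":0.67},{"x":-0.05,"y":-0.01,"z":-0.008,"spin":0,"gripper":0.67},{"x":0,"y":0,"z":-0.1,"spin":0,"gripper":0.67},{"x":0,"y":0,"z":-0.25,"spin":0,"gripper":0.67},{"x":0,"y":0,"z":-0.25,"spin":0,"gripper":0.67}])

```text
time: 9.5
position: [0.6403, 0.0165, 0.0823]
eef_rot: [0.004, 0.053, 0.999, 0.001]
wrist_force: [1.2, -0.3, 0.3]
width: 0.169
finger_force: 0.0
```

```bash
cat >> h.py <<'E'
def look():
    c=bot.read_camera("scene")
    px=c["pixels"].astype(int);m=((px.min(2)>105)&(px.max(2)-px.min(2)<40)).astype(np.uint8)
    k,l,s,ce=cv2.connectedComponentsWithStats(m)
    for i in range(1,k):
        w=cast(c,[ce[i]],.012)[0];f=mf(w)
        if s[i,4]>20 and -.2<f[0]<.1 and abs(f[1])<.25: print(s[i].tolist(),w.round(3),f.round(3))
    return c
E
python3 - <<'E'
from h import *
look()
a,b,g=push(mf((.588,.2685)),(-.04,.042));print(a,b,g)
print(bot.state()["position"],go(*a,.08,g))
E
```

```text
[0, 0, 560, 420, 139931] [ 0.588 -0.108  0.012] [-0.048 -0.168]
[248, 195, 8, 6, 42] [ 0.536 -0.152  0.012] [-0.095 -0.217]
[323, 198, 5, 12, 38] [0.561 0.026 0.012] [-0.09  -0.037]
[334, 198, 5, 13, 38] [0.564 0.052 0.012] [-0.09  -0.012]
[420, 204, 16, 14, 173] [0.59  0.27  0.012] [-0.087  0.208]
[268, 229, 19, 19, 296] [ 0.665 -0.096  0.012] [ 0.027 -0.147]
[397, 236, 29, 30, 646] [0.71  0.198 0.012] [0.04 0.15]
[318, 242, 15, 16, 181] [0.701 0.008 0.012] [ 0.052 -0.04 ]
[338, 243, 17, 15, 182] [0.704 0.054 0.012] [0.049 0.006]
[267, 248, 20, 9, 79] [ 0.708 -0.099  0.012] [ 0.07  -0.145]
[-0.09907241  0.24112785] [-0.04767894  0.06788501] -73.47671154330884
[0.63906912 0.01639142 0.08001391] ({'x': np.float64(0.2922), 'y': np.float64(0.9327), 'z': np.float64(-0.0004), 'spin': np.float64(0.4088)}, 'world', array([0.582, 0.304, 0.08 ]))
```

C is inside at (52,-40). Next is nut A.

Emit:
move_arm(moves=[{"x":0.29,"y":0.933,"z":0.0,"spin":0.409,"gripper":0.67},{"x":0.29,"y":0.933,"z":0.0,"spin":0.409,"gripper":0.67},{"x":0.29,"y":0.933,"z":0.0,"spin":0.409,"gripper":0.67},{"x":0.29,"y":0.933,"z":0.0,"spin":0.409,"gripper":0.67},{"x":0.29,"y":0.933,"z":0.0,"spin":0.409,"gripper":0.67},{"x":0.29,"y":0.933,"z":0.0,"spin":0.409,"gripper":0.67},{"x":0.29,"y":0.933,"z":0.0,"spin":0.409,"gripper":0.67},{"x":0.29,"y":0.933,"z":0.0,"spin":0.409,"gripper":0.67},{"x":0.29,"y":0.933,"z":0.0,"spin":0.409,"gripper":0.67},{"x":0.29,"y":0.933,"z":0.05,"spin":0.409,"gripper":0.67},{"x":0.29,"y":0.933,"z":0.15,"spin":0.409,"gripper":0.67},{"x":0.29,"y":0.933,"z":0.15,"spin":0.409,"gripper":0.67}])

```text
time: 10.75
position: [0.5765, 0.302, 0.0267]
eef_rot: [-0.001, 0.64, 0.768, -0.004]
wrist_force: [-1.7, -0.5, -0.9]
width: 0.165
finger_force: 0.0
```

Run:
```python
from h import *
c=look()
cv2.imwrite("pics/s4.png",cv2.resize(c["pixels"][140:280,220:460],None,fx=3,fy=3,interpolation=2)[...,::-1])
a,b,g=push(mf((.588,.2685)),(-.04,.042))
print(bot.state()["position"],go(*a,.006,g),go(*b,.006,g))
```

```text
[0, 0, 560, 420, 138172] [ 0.589 -0.108  0.012] [-0.047 -0.167]
[248, 195, 8, 6, 42] [ 0.536 -0.152  0.012] [-0.095 -0.217]
[420, 204, 16, 14, 174] [0.59  0.27  0.012] [-0.087  0.208]
[268, 229, 19, 19, 299] [ 0.665 -0.096  0.012] [ 0.027 -0.147]
[397, 236, 29, 30, 645] [0.71  0.198 0.012] [0.04 0.15]
[318, 242, 15, 16, 181] [0.701 0.008 0.012] [ 0.052 -0.04 ]
[338, 243, 17, 15, 184] [0.704 0.054 0.012] [0.049 0.006]
[267, 247, 20, 10, 80] [ 0.707 -0.099  0.012] [ 0.069 -0.146]
[0.5778834  0.30242351 0.02871129] ({'x': np.float64(0.0029), 'y': np.float64(0.0133), 'z': np.float64(0.0756), 'spin': np.float64(0.0003)}, 'world', array([0.582, 0.304, 0.006])) ({'x': np.float64(-0.5995), 'y': np.float64(0.0127), 'z': np.float64(0.0769), 'spin': np.float64(0.0003)}, 'world', array([0.614, 0.126, 0.006]))
```

View pics/s4.png

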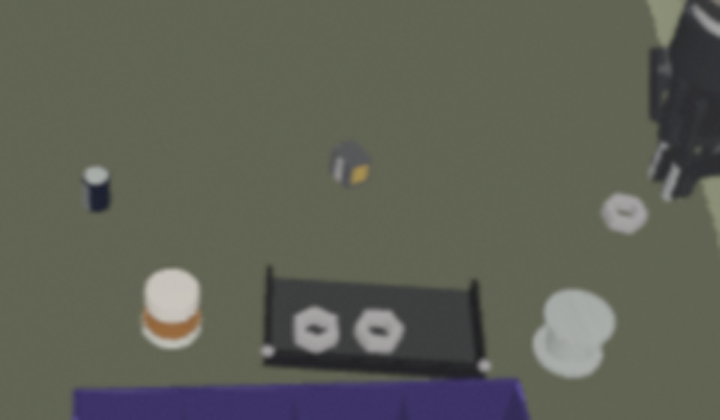

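The crop shows nuts B and C in the pen at (378,330) and (315,328). The fingers stand behind nut A at (625,213).

Emit:
move_arm(moves=[{"x":0.0,"y":0.006,"z":0.05,"spin":0,"gripper":0.67},{"x":0.0,"y":0.006,"z":0.07,"spin":0,"gripper":0.67},{"x":-0.02,"y":0.006,"z":0.07,"spin":0,"gripper":0.67},{"x":-0.06,"y":0.006,"z":0.07,"spin":0,"gripper":0.67},{"x":-0.11,"y":0.006,"z":0.07,"spin":0,"gripper":0.67},{"x":-0.16,"y":0.006,"z":0.07,"spin":0,"gripper":0.67},{"x":-0.21,"y":0.006,"z":0.07,"spin":0,"gripper":0.67},{"x":-0.26,"y":0.006,"z":0.07,"spin":0,"gripper":0.67},{"x":-0.31,"y":0.006,"z":0.07,"spin":0,"gripper":0.67},{"x":-0.35,"y":0.006,"z":0.07,"spin":0,"gripper":0.67},{"x":-0.37,"y":0.006,"z":0.07,"spin":0,"gripper":0.67},{"x":-0.38,"y":0.006,"z":0.07,"spin":0,"gripper":0.67}])

```text
time: 12.0
position: [0.6026, 0.1913, 0.0109]
eef_rot: [-0.0, 0.641, 0.767, 0.0]
wrist_force: [-0.1, 1.3, 2.0]
width: 0.163
finger_force: 1.2
```

Run:
```python
from h import *
c=look()
a,b,g=push(mf((.588,.2685)),(-.04,.042))
print(mf(bot.state()["position"]),bot.state()["position"],go(*b,.006,g))
```

```text
[0, 0, 560, 420, 137557] [ 0.599 -0.112  0.012] [-0.037 -0.17 ]
[248, 195, 8, 6, 42] [ 0.536 -0.152  0.012] [-0.095 -0.217]
[381, 201, 20, 24, 223] [0.606 0.174 0.012] [-0.06   0.115]
[268, 229, 19, 19, 298] [ 0.665 -0.096  0.012] [ 0.027 -0.147]
[397, 236, 29, 30, 645] [0.71  0.198 0.012] [0.04 0.15]
[318, 242, 15, 16, 180] [0.701 0.008 0.012] [ 0.052 -0.04 ]
[338, 243, 17, 15, 182] [0.704 0.054 0.012] [0.049 0.006]
[267, 248, 20, 9, 79] [ 0.708 -0.099  0.012] [ 0.07  -0.145]
[-0.06598273  0.1314586 ] [0.60260065 0.19131579 0.01088053] ({'x': np.float64(-0.2205), 'y': np.float64(-0.0015), 'z': np.float64(0.0162), 'spin': np.float64(-0.0004)}, 'world', array([0.614, 0.126, 0.006]))
```

Emit:
move_arm(moves=[{"x":-0.02,"y":-0.001,"z":0.008,"spin":0,"gripper":0.67},{"x":-0.05,"y":-0.001,"z":0.01,"spin":0,"gripper":0.67},{"x":-0.09,"y":-0.001,"z":0.01,"spin":0,"gripper":0.67},{"x":-0.13,"y":-0.001,"z":0.01,"spin":0,"gripper":0.67},{"x":-0.17,"y":-0.001,"z":0.01,"spin":0,"gripper":0.67},{"x":-0.2,"y":-0.001,"z":0.01,"spin":0,"gripper":0.67},{"x":-0.22,"y":-0.001,"z":0.01,"spin":0,"gripper":0.67},{"x":-0.22,"y":-0.001,"z":0.01,"spin":0,"gripper":0.67},{"x":-0.12,"y":-0.001,"z":0.005,"spin":0,"gripper":0.67},{"x":-0.05,"y":-0.001,"z":-0.1,"spin":0,"gripper":0.67},{"x":0.0,"y":-0.001,"z":-0.24,"spin":0,"gripper":0.67},{"x":0.0,"y":-0.001,"z":-0.24,"spin":0,"gripper":0.67}])

```text
time: 13.25
position: [0.6046, 0.1967, 0.0873]
eef_rot: [0.001, 0.639, 0.769, 0.004]
wrist_force: [0.2, 0.3, 0.8]
width: 0.164
finger_force: 0.0
```

Run:
```python
from h import *
c=look()
a,b,g=push((-.04,.042),(.05,.046))
print(bot.state()["position"],go(*a,.08,g),go(*a,.006,g),go(*b,.006,g))
```

```text
[0, 0, 560, 420, 136997] [ 0.598 -0.112  0.012] [-0.037 -0.171]
[406, 185, 5, 13, 37] [0.523 0.239 0.012] [-0.151  0.17 ]
[248, 195, 8, 6, 42] [ 0.536 -0.152  0.012] [-0.095 -0.217]
[356, 216, 16, 14, 183] [0.624 0.107 0.012] [-0.035  0.05 ]
[268, 229, 19, 19, 297] [ 0.665 -0.096  0.012] [ 0.027 -0.147]
[397, 236, 29, 30, 646] [0.71  0.198 0.012] [0.04 0.15]
[318, 242, 15, 16, 180] [0.701 0.008 0.012] [ 0.052 -0.04 ]
[338, 243, 17, 15, 183] [0.704 0.054 0.012] [0.049 0.006]
[267, 247, 20, 10, 80] [ 0.707 -0.099  0.012] [ 0.069 -0.146]
[0.60338391 0.19463373 0.08507217] ({'x': np.float64(-0.2916), 'y': np.float64(-0.1237), 'z': np.float64(0.0158), 'spin': np.float64(-0.4214)}, 'world', array([0.583, 0.102, 0.08 ])) ({'x': np.float64(-0.2921), 'y': np.float64(-0.1249), 'z': np.float64(0.2624), 'spin': np.float64(-0.4214)}, 'world', array([0.583, 0.102, 0.006])) ({'x': np.float64(-0.3728), 'y': np.float64(0.1953), 'z': np.float64(0.2638), 'spin': np.float64(-0.4214)}, 'world', array([0.682, 0.096, 0.006]))
```

Emit:
move_arm(moves=[{"x":-0.256,"y":-0.12,"z":0.0,"spin":-0.41,"gripper":0.67},{"x":-0.256,"y":-0.12,"z":0.0,"spin":-0.41,"gripper":0.67},{"x":-0.256,"y":-0.12,"z":0.0,"spin":-0.41,"gripper":0.67},{"x":-0.256,"y":-0.12,"z":0.0,"spin":-0.41,"gripper":0.67},{"x":-0.256,"y":-0.12,"z":0.0,"spin":-0.41,"gripper":0.67},{"x":-0.256,"y":-0.12,"z":0.0,"spin":-0.41,"gripper":0.67},{"x":-0.256,"y":-0.12,"z":0.0,"spin":-0.41,"gripper":0.67},{"x":-0.256,"y":-0.12,"z":0.0,"spin":-0.41,"gripper":0.67},{"x":-0.256,"y":-0.12,"z":0.0,"spin":-0.41,"gripper":0.67},{"x":-0.256,"y":-0.12,"z":0.1,"spin":-0.41,"gripper":0.67},{"x":-0.256,"y":-0.12,"z":0.2,"spin":-0.41,"gripper":0.67},{"x":-0.256,"y":-0.12,"z":0.2,"spin":-0.41,"gripper":0.67}])

```text
time: 14.5
position: [0.5762, 0.1085, 0.0181]
eef_rot: [-0.004, 0.052, 0.999, -0.001]
wrist_force: [0.1, 0.1, 0.0]
width: 0.166
finger_force: 0.0
```

Run:
```python
from h import *
a,b,g=push((-.035,.05),(.05,.046))
print(bot.state()["position"],go(*a,.006,g),go(*b,.006,g))
```

```text
[0.5761554  0.10849063 0.0181128 ] ({'x': np.float64(-0.0417), 'y': np.float64(0.018), 'z': np.float64(0.04), 'spin': np.float64(0.0166)}, 'world', array([0.589, 0.113, 0.006])) ({'x': np.float64(-0.3549), 'y': np.float64(0.0017), 'z': np.float64(0.0373), 'spin': np.float64(0.0166)}, 'world', array([0.682, 0.098, 0.006]))
```

Emit:
move_arm(moves=[{"x":-0.02,"y":0.018,"z":0.03,"spin":0.0166,"gripper":0.67},{"x":-0.04,"y":0.018,"z":0.035,"spin":0.0166,"gripper":0.67},{"x":-0.06,"y":0.017,"z":0.035,"spin":0.0166,"gripper":0.67},{"x":-0.1,"y":0.015,"z":0.035,"spin":0.0166,"gripper":0.67},{"x":-0.14,"y":0.013,"z":0.035,"spin":0.0166,"gripper":0.67},{"x":-0.18,"y":0.011,"z":0.035,"spin":0.0166,"gripper":0.67},{"x":-0.22,"y":0.009,"z":0.035,"spin":0.0166,"gripper":0.67},{"x":-0.26,"y":0.007,"z":0.035,"spin":0.0166,"gripper":0.67},{"x":-0.3,"y":0.005,"z":0.035,"spin":0.0166,"gripper":0.67},{"x":-0.33,"y":0.003,"z":0.035,"spin":0.0166,"gripper":0.67},{"x":-0.35,"y":0.002,"z":0.035,"spin":0.0166,"gripper":0.67},{"x":-0.35,"y":0.002,"z":0.035,"spin":0.0166,"gripper":0.67}])

```text
time: 15.7
position: [0.6855, 0.0992, 0.0121]
eef_rot: [0.0, 0.078, 0.997, -0.0]
wrist_force: [0.0, -0.2, 0.6]
width: 0.165
finger_force: 0.0
```

Emit:
move_arm(moves=[{"x":0.05,"y":0,"z":0,"spin":0,"gripper":0.67},{"x":0.12,"y":0,"z":-0.02,"spin":0,"gripper":0.67},{"x":0.15,"y":0,"z":-0.15,"spin":0,"gripper":0.67},{"x":0.3,"y":0,"z":-0.4,"spin":0,"gripper":0.67},{"x":0.3,"y":0,"z":-0.4,"spin":0,"gripper":0.67},{"x":0.3,"y":0,"z":-0.4,"spin":0,"gripper":0.67},{"x":0.3,"y":0,"z":-0.4,"spin":0,"gripper":0.67}])

```text
time: 16.4
position: [0.5958, 0.1139, 0.1331]
eef_rot: [0.001, 0.077, 0.997, 0.0]
wrist_force: [-0.5, -0.3, -0.8]
width: 0.165
finger_force: 0.0
```

Run:
```python
from h import *
c=look()
cv2.imwrite("pics/s5.png",cv2.resize(c["pixels"][140:280,220:460],None,fx=3,fy=3,interpolation=2)[...,::-1])
print(bot.state()["position"],bot.state()["wrist_force"])
```

```text
[0, 0, 560, 420, 136874] [ 0.598 -0.113  0.012] [-0.038 -0.172]
[248, 195, 8, 6, 42] [ 0.536 -0.152  0.012] [-0.095 -0.217]
[356, 216, 16, 14, 183] [0.624 0.107 0.012] [-0.035  0.05 ]
[268, 229, 19, 19, 296] [ 0.665 -0.096  0.012] [ 0.027 -0.147]
[397, 236, 29, 30, 645] [0.71  0.198 0.012] [0.04 0.15]
[318, 242, 15, 16, 180] [0.701 0.008 0.012] [ 0.052 -0.04 ]
[338, 243, 17, 15, 182] [0.704 0.054 0.012] [0.049 0.006]
[267, 248, 20, 9, 79] [ 0.708 -0.099  0.012] [ 0.07  -0.145]
[0.59548502 0.11353755 0.13197707] [-0.24354793 -1.04096492  0.17866146]
```

View pics/s5.png

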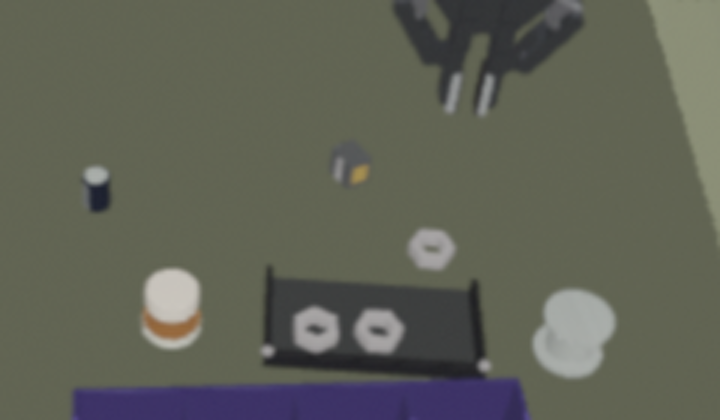

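The nut at (432,248) did not move: the tips passed over it because z settled at 12 mm. I repeat the push lower, checking z first.

Run:
```python
from h import *
a,b,g=push((-.035,.05),(.05,.046))
print(go(*a,.02,g),go(*a,.005,g))
```

```text
({'x': np.float64(0.0206), 'y': np.float64(-0.0066), 'z': np.float64(0.3733), 'spin': np.float64(0.0001)}, 'world', array([0.589, 0.113, 0.02 ])) ({'x': np.float64(0.0206), 'y': np.float64(-0.0065), 'z': np.float64(0.4233), 'spin': np.float64(0.0001)}, 'world', array([0.589, 0.113, 0.005]))
```

Emit:
move_arm(moves=[{"x":0.025,"y":-0.006,"z":0.1,"spin":0,"gripper":0.67},{"x":0.025,"y":-0.006,"z":0.25,"spin":0,"gripper":0.67},{"x":0.025,"y":-0.006,"z":0.35,"spin":0,"gripper":0.67},{"x":0.025,"y":-0.006,"z":0.4,"spin":0,"gripper":0.67},{"x":0.025,"y":-0.006,"z":0.4,"spin":0,"gripper":0.67},{"x":0.025,"y":-0.006,"z":0.4,"spin":0,"gripper":0.67}])

```text
time: 17.05
position: [0.5887, 0.1127, 0.0124]
eef_rot: [0.0, 0.078, 0.997, -0.0]
wrist_force: [0.4, -0.1, 0.2]
width: 0.164
finger_force: 0.0
```

Run:
```python
from h import *
a,b,g=push((-.035,.05),(.05,.046))
print(bot.state()["position"],go(*a,.004,g),go(*b,.004,g))
```

```text
[0.58874873 0.112722   0.01239461] ({'x': np.float64(-0.001), 'y': np.float64(-0.0004), 'z': np.float64(0.028), 'spin': np.float64(-0.0002)}, 'world', array([0.589, 0.113, 0.004])) ({'x': np.float64(-0.3147), 'y': np.float64(-0.0002), 'z': np.float64(0.028), 'spin': np.float64(-0.0002)}, 'world', array([0.682, 0.098, 0.004]))
```

Settled at z = 12.4 mm, so I lower by 8 mm and push.

Emit:
move_arm(moves=[{"x":0.0,"y":0,"z":0.02,"spin":0,"gripper":0.67},{"x":0.0,"y":0,"z":0.028,"spin":0,"gripper":0.67},{"x":-0.02,"y":0,"z":0.028,"spin":0,"gripper":0.67},{"x":-0.06,"y":0,"z":0.028,"spin":0,"gripper":0.67},{"x":-0.1,"y":0,"z":0.028,"spin":0,"gripper":0.67},{"x":-0.14,"y":0,"z":0.028,"spin":0,"gripper":0.67},{"x":-0.18,"y":0,"z":0.028,"spin":0,"gripper":0.67},{"x":-0.22,"y":0,"z":0.028,"spin":0,"gripper":0.67},{"x":-0.26,"y":0,"z":0.028,"spin":0,"gripper":0.67},{"x":-0.29,"y":0,"z":0.028,"spin":0,"gripper":0.67},{"x":-0.31,"y":0,"z":0.028,"spin":0,"gripper":0.67},{"x":-0.31,"y":0,"z":0.028,"spin":0,"gripper":0.67}])

```text
time: 18.25
position: [0.6809, 0.0981, 0.0037]
eef_rot: [0.0, 0.078, 0.997, -0.0]
wrist_force: [-0.1, 0.2, -0.2]
width: 0.161
finger_force: 0.0
```

Emit:
move_arm(moves=[{"x":0.05,"y":0,"z":0,"spin":0,"gripper":0.67},{"x":0.12,"y":0,"z":-0.02,"spin":0,"gripper":0.67},{"x":0.15,"y":0,"z":-0.15,"spin":0,"gripper":0.67},{"x":0.3,"y":0,"z":-0.4,"spin":0,"gripper":0.67},{"x":0.3,"y":0,"z":-0.4,"spin":0,"gripper":0.67},{"x":0.3,"y":0,"z":-0.4,"spin":0,"gripper":0.67},{"x":0.3,"y":0,"z":-0.4,"spin":0,"gripper":0.67}])

```text
time: 18.95
position: [0.5911, 0.1128, 0.1247]
eef_rot: [0.001, 0.077, 0.997, 0.0]
wrist_force: [1.2, -0.7, 0.1]
width: 0.165
finger_force: 0.0
```

Run:
```python
from h import *
c=look()
cv2.imwrite("pics/s6.png",cv2.resize(c["pixels"][140:280,220:460],None,fx=3,fy=3,interpolation=2)[...,::-1])
```

```text
[0, 0, 560, 420, 137009] [ 0.597 -0.113  0.012] [-0.038 -0.172]
[248, 195, 8, 6, 42] [ 0.536 -0.152  0.012] [-0.095 -0.217]
[268, 229, 19, 19, 296] [ 0.665 -0.096  0.012] [ 0.027 -0.147]
[397, 236, 29, 30, 645] [0.71  0.198 0.012] [0.04 0.15]
[318, 242, 15, 16, 180] [0.701 0.008 0.012] [ 0.052 -0.04 ]
[338, 243, 17, 15, 183] [0.704 0.054 0.012] [0.049 0.006]
[357, 245, 16, 15, 181] [0.711 0.095 0.012] [0.052 0.047]
[267, 248, 20, 9, 79] [ 0.708 -0.099  0.012] [ 0.07  -0.145]
```

View pics/s6.png

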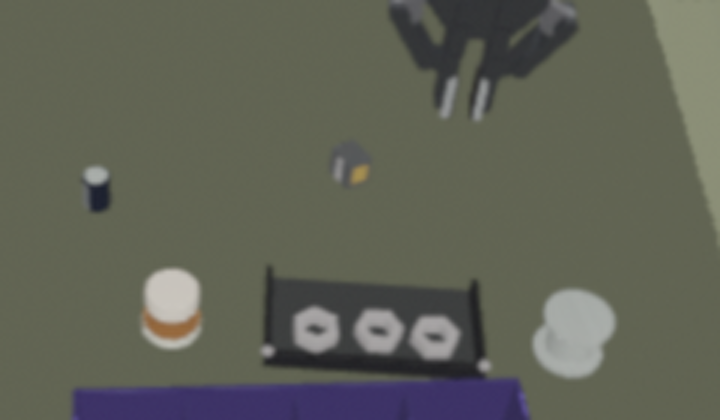

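All three nuts lie flat in the pen at (315,328), (378,330) and (434,338). The bystanders have not moved and the arm is clear, so I hand in.

```bash
python3 -c "
from station import bot
print(bot.hand_in())"
```

```text
the job is handed in; nothing more can be done
None
```

I swept all three nuts into the pen and handed the job in at about 19 s; the last picture shows them flat inside with nothing else moved, but the hand-in returned no verdict.

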